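# Index the weight carousel to its next detent and load the brass weight

## Task

The small weight carousel was left between two stations: push it gently round counterclockwise as seen from above, the way its blue arrow points, until the table drops into its next detent, and make sure that it stands firm there against a push of about 10 N the same way (never more than 20 N on the table). Then stand the brass-coloured weight upright in the carousel's one empty cup and let go, leaving the table in that detent and the two loose steel weights where they stand.

Things in the scene. Friction and masses are not known exactly. Their poses are not given: they have to be found in the camera images.
- carousel: turning aluminium disc, 168 mm across, top 54 mm above the worktop, on a round white base 184 mm across. Origin on its upright turning axis at worktop height; its own x, y turn with it. Cups 55 mm from the axis: empty one at its +y, steel weights fixed in the others (tops up to 98 mm high). It turns freely but for friction (2 N at the post) and the detent
- axis (a point): on the carousel's turning axis, at the table's top face (54 mm above the worktop). The detent is a spring plunger hidden in the base; its place is not visible and differs from case to case: 20 to 46 degrees further counterclockwise than the start. It must be felt (see post)
- post (a point): on the axis of the black push post, 103 mm above the worktop, 70 mm from the turning axis. Round bar 10 mm thick, top at 123 mm (head 13 mm wide, last 7 mm), above all else on the table. Pushed here: 2 N friction; just before the detent 5 to 7 N over about 5 mm, then it snaps on 3 mm by itself and stands firm: the force climbs steeply; over 25 N tears it out of the detent
- cup (a point): centre of the floor of the empty cup (54 mm above the worktop); turns with the table, 128 degrees counterclockwise of the post. The cup is a grey ring 8 mm high, 46 mm outside and 36 mm inside diameter, floor flat. Nearest standing weights are 78 mm away, the low centre knob (34 mm wide, 13 mm high) 55 mm
- brass_center (a point): centre of the loose brass-coloured weight, half-way up. 0.14 to 0.28 kg, 50 mm tall: round body 29 mm in diameter for the lower 40 mm, knob about 18 mm in diameter on top
- brass_weight: the same brass-coloured weight; origin at the centre of its underside, z up along its axis
- steel_weight: loose steel weight, 23 mm in diameter, 44 mm tall, standing on the worktop; origin at the centre of its underside; leave it alone. The three loose weights stand right of the carousel in any order, about 65 mm or more apart
- small_weight: loose small steel weight, 18 mm in diameter, 38 mm tall, standing on the worktop; origin at the centre of its underside; leave it alone

How it is judged:
By the outcome, as a careful person would: the job done as asked, in the order asked, and still so for the second after the job is handed in, with the robot touching nothing.
It also fails if it takes over 72 s, if anything falls off the work surface, if the arm or the gripper's body presses on something with over 40 N, if the wrist force passes 120 N, or if a joint passes its speed limit or range.

## Robot

A 6-joint arm with a two-finger parallel gripper is mounted at the origin on the work surface; the furniture and walls round the work are solid. World frame = base frame: x ahead of the robot, y to its left, z up, the work surface at z = 0. Lengths are in m, angles in rad, forces in N, time in s.
With the tool pointing down it reaches from about 0.275 to 0.825 m from the base axis. Payload 5.2 kg.
Tool frame: the origin (TCP) lies at the very end of the fingers, on their centre line; the grasp point (between the pads) lies 19 mm behind it; z points along the fingers, y is the line along which they close (so a half turn about z gives the same grasp; the last joint's range is limited). The gripper opens to 93 mm and grips with 3 to 60 N. Pads are 15 mm wide; open, the fingers measure 128 mm over their backs; the gripper's body (75 mm by 188 mm) begins 65 mm behind the grasp point.
Start: joints at [-1.488, 0.259, 1.535, -0, 1.348, -0.203], TCP at [0.155, -0.528, 0.198] pointing down, gripper open.
Joint ranges: [-3.14, 3.14], [-0.91, 2.08], [0.19, 2.58], [-1.22, 4.36], [0.22, 2.71], [-3.12, 3.12]. Speed limits (rad/s): [2.57, 2.57, 3.14, 3.14, 3.14, 3.14].

## Interface

Orientations are given as [roll, pitch, yaw] about the fixed x, y, z axes, in that order (R = Rz(yaw) Ry(pitch) Rx(roll)).
In Python, from workcell import robot gives the robot as it stands.
- The arm moves only by the tool drive_tool, never from a script. Its argument "increments" is one flat list of numbers, 7 for each row, row after row: the opening, from 0 (shut) to 1 (fully open), then the shift along the world's x, y, z in m, then the turn, a rotation vector about the world's x, y, z in units of 6 degrees (1.0 is 6 degrees). A call has 1 to 8 rows; each row is the pose to reach, as a shift and turn from the pose commanded when the call began; what a row does not reach only later rows make up. A row lasts 1/10 s, in which the tool goes at most 50 mm and 8.59 degrees, less where a joint would pass 70% of its speed; a pose out of reach is approached as far as the arm can. A call with a gripper value outside its range is refused whole. The fingers move at their own pace and stop on an object; the grip force is fixed at half the most. Time passes only in rows, so rows that repeat a pose let the fingers close. It gives the time, the measured TCP pose, the force, the opening and the grip force at its end, in the units of the state.
- robot.get_obs(): the state, without advancing time (a new reading comes with each control period).
- robot.camera(name): name is "scene" or "top"; returns a dict with "frame" (480x640x3 uint8, red, green, blue), "fx", "fy", "cx", "cy" (pixels), "T" (4x4, takes a point from camera to world coordinates). Camera axes: x right, y down, z forward; pixel columns grow to the right and rows downward; lengths in m; the calibration is good to about 2 mm. A picture is of the moment at which its call begins. There is no depth.
- robot.sign_off(): hands the job in; it is judged then, once.
The state is a dict: "time": time; "joints": joint angles; "joint_vel": joint speeds; "tau": joint torques, N m; "ee_pos": TCP position; "eef_rot": TCP orientation; "ft_force": force on the tool from outside, world axes, zero at the start; "torque": the same for the moment, N m; "opening": finger opening in m; "grip_force": force on a finger pad.
Only numpy, scipy, OpenCV 4.12 (cv2) and the standard library are available. Lean on these libraries where they do the work, as an engineer would, in place of code of your own. Each camera call takes 0.05 s, during which the arm holds its last target. There are 200 camera calls.

## Working session

There is one attempt and no reset: what is moved stays moved. The work goes in short steps, Python scripts to look and compute and a tool call to move; the robot and the scene stay as the last step left them, time stands still between calls to the robot, and variables do not carry over. Pictures are saved under pics/ and viewed, at most 10 in all, crops included, and the job is handed in when it is done.

Besides the shell and the picture viewer there is one more tool, called after "Emit:" by a JSON object that holds its "method" and its "body". drive_tool: Moves the arm, as the interface text tells. Its arguments: {"type":"object","properties":{"increments":{"type":"array"}},"required":["increments"]}

```bash
mkdir -p pics; cat > h.py <<'E'
import numpy as np, cv2
from workcell import robot
def shot(name,fn=None):
    c=robot.camera(name)
    if fn: cv2.imwrite('pics/'+fn,c['frame'][:,:,::-1])
    return c
def ray(c,u,v,z):
    T=np.array(c['T']); d=T[:3,:3]@np.array([(u-c['cx'])/c['fx'],(v-c['cy'])/c['fy'],1.]); o=T[:3,3]
    return (o+d*(z-o[2])/d[2]).round(4)
def proj(c,p):
    T=np.array(c['T']); q=T[:3,:3].T@(np.array(p)-T[:3,3]); return (q[0]/q[2]*c['fx']+c['cx'],q[1]/q[2]*c['fy']+c['cy'])
E
python3 - <<'E'
from h import *
for n in('top','scene'):
    c=shot(n,n+'0.png'); print(n,c['fx'],c['cx'],c['cy'],np.array(c['T']).round(3).tolist())
o=robot.get_obs(); print(o['eef_rot'],o['ee_pos'],o['time'],o['opening'])
E
```

```text
top 591.2424646817481 315.1155677616055 248.21845110757158 [[0.006, -0.973, 0.232, 0.263], [-1.0, -0.006, -0.001, -0.047], [0.003, -0.232, -0.973, 1.04], [0.0, 0.0, 0.0, 1.0]]
scene 483.22465885037695 322.24421260827285 238.20799879849108 [[-0.665, -0.385, 0.64, -0.064], [-0.746, 0.369, -0.554, 0.44], [-0.023, -0.846, -0.533, 0.548], [0.0, 0.0, 0.0, 1.0]]
[-3.14002106e+00 -3.13387847e-04  2.85814497e-01] [ 0.15502767 -0.52718045  0.19770895] 0.1 0.09306677857576644
```

View pics/top0.png

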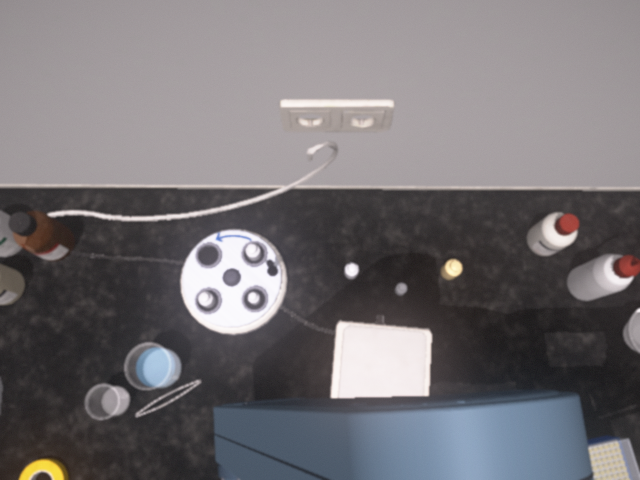

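View pics/scene0.png

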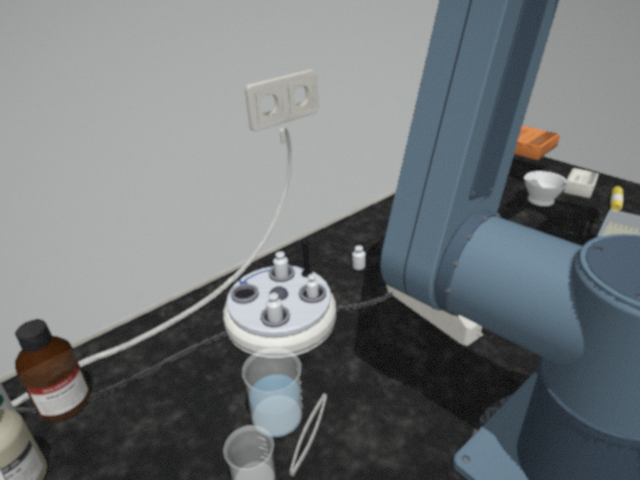

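The top view shows the carousel at about (233,281), its empty cup at (208,255), the post head at (271,268) and the brass weight at (452,268). The small weights are at (351,270) and (401,289). The scene view shows the post at (306,255).

```bash
python3 - <<'E'
from h import *
c=shot('top'); f=c['frame']
cv2.imwrite('pics/crop1.png',cv2.resize(f[215:345,165:475],None,fx=2.5,fy=2.5,interpolation=cv2.INTER_CUBIC)[:,:,::-1])
hsv=cv2.cvtColor(f,cv2.COLOR_RGB2HSV)
roi=np.zeros(f.shape[:2],np.uint8)
def blobs(m,box,tag,mn=15):
    x0,y0,x1,y1=box; s=m[y0:y1,x0:x1].astype(np.uint8)*255
    for k in cv2.findContours(s,cv2.RETR_EXTERNAL,cv2.CHAIN_APPROX_NONE)[0]:
        if cv2.contourArea(k)>mn:
            k=k+[x0,y0]; x,y,w,h=cv2.boundingRect(k); print(tag,x,y,w,h,cv2.contourArea(k), k.reshape(-1,2).mean(0).round(1))
blobs((hsv[...,2]>120),(165,215,300,345),'disc',500)
blobs((hsv[...,1]>90)&(hsv[...,2]>90)&(hsv[...,0]<35),(430,240,480,300),'brass')
blobs((hsv[...,2]>90),(330,250,425,300),'steel')
blobs((hsv[...,2]<60),(190,240,284,320),'dark',8)
E
```

```text
disc 180 229 108 106 8788.5 [233.2 281.4]
steel 395 283 12 12 99.5 [400.8 288.3]
steel 344 262 15 17 185.0 [351.  270.1]
```

View pics/crop1.png

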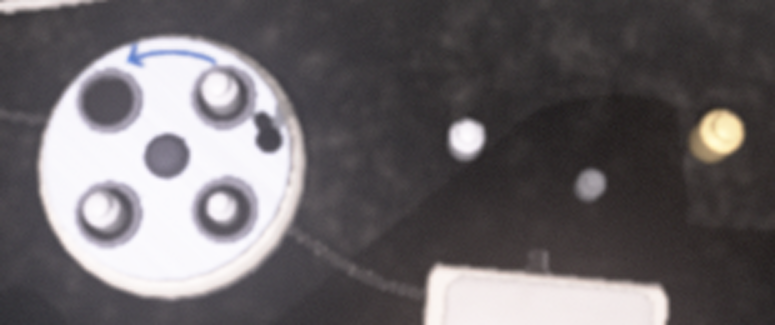

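The crop shows the empty cup centred at (109,100), the centre knob at (167,155), post blobs at (262,119) and (269,139), and the brass weight's top at (721,131).

```bash
python3 - <<'E'
from h import *
c=shot('top'); P=lambda u,v,z:ray(c,165+u/2.5,215+v/2.5,z)
k=P(167,155,.067); cup=P(109,100,.06); print('knob',k,'cup',cup, np.hypot(*(cup-k)[:2]),np.degrees(np.arctan2(*(cup-k)[1::-1])))
d=ray(c,233.2,281.4,.03);print('disc',d)
for u,v,z in((262,119,.123),(269,139,.123),(269,139,.058)):
    p=P(u,v,z);print('post',p,np.hypot(*(p-k)[:2]),np.degrees(np.arctan2(*(p-k)[1::-1])))
print('brass top',P(721,131,.05),P(721,131,.045))
hsv=cv2.cvtColor(c['frame'],cv2.COLOR_RGB2HSV)[240:300,430:480]
print('small',P(590,184,.038),P(467,138,.04))
s=shot('scene')
print('scene post',ray(s,306,240,.123), 'proj',proj(s,P(262,119,.123)))
E
```

```text
knob [0.445 0.091 0.067] cup [0.484  0.1329 0.06  ] 0.0572416806182348 47.05298696150912
disc [0.4442 0.0935 0.03  ]
post [0.4581 0.0238 0.123 ] 0.06846495453880036 -78.96907656424435
post [0.4452 0.0191 0.123 ] 0.07190027816357875 -89.8406241119948
post [0.4581 0.0237 0.058 ] 0.06856310961442749 -78.98506607233921
brass top [ 0.4672 -0.2846  0.05  ] [ 0.4682 -0.2858  0.045 ]
small [ 0.432  -0.1957  0.038 ] [ 0.4632 -0.1115  0.04  ]
scene post [0.4604 0.0214 0.123 ] proj (np.float64(305.77584514691006), np.float64(241.10286635228672))
```

Emit:
{"method": "drive_tool", "body": {"increments": [0, 0.045, 0.03, 0, 0, 0, 0, 0, 0.08, 0.065, 0, 0, 0, 0, 0, 0.115, 0.1, 0, 0, 0, -0.3, 0, 0.15, 0.135, 0, 0, 0, -0.5, 0, 0.178, 0.175, 0, 0, 0, -0.7, 0, 0.195, 0.22, 0, 0, 0, -0.9, 0, 0.21, 0.265, 0, 0, 0, -0.9, 0, 0.225, 0.31, 0, 0, 0, -0.9]}}

```text
time: 1.05
ee_pos: [0.3804, -0.2157, 0.1984]
eef_rot: [3.142, -0.0, 0.191]
ft_force: [1.0, -0.5, 0.4]
opening: 0.0333
grip_force: 0.0
```

Emit:
{"method": "drive_tool", "body": {"increments": [0, 0.01, 0.045, 0, 0, 0, 0, 0, 0.02, 0.09, 0, 0, 0, 0, 0, 0.03, 0.135, 0, 0, 0, 0, 0, 0.04, 0.18, 0, 0, 0, 0, 0, 0.047, 0.22, 0, 0, 0, 0, 0, 0.05, 0.235, -0.03, 0, 0, 0, 0, 0.05, 0.235, -0.07, 0, 0, 0, 0, 0.05, 0.235, -0.094, 0, 0, 0]}}

```text
time: 1.85
ee_pos: [0.4288, 0.0185, 0.1024]
eef_rot: [-3.141, 0.002, 0.194]
ft_force: [0.6, 0.1, 0.2]
opening: 0.0008
grip_force: 0.0
```

```bash
python3 - <<'E'
from h import *
o=robot.get_obs(); print(o['time'],o['ee_pos'],o['eef_rot'],o['ft_force'],o['opening'])
c=shot('top');f=c['frame'];a=cv2.resize(f[200:340,160:320],None,fx=2.5,fy=2.5)
s=shot('scene')['frame'];b=cv2.resize(s[200:340,210:370],None,fx=2.5,fy=2.5)
cv2.imwrite('pics/p1.png',np.hstack([a,b])[:,:,::-1])
A=np.array([.445,.092])
for th in range(-79,-29,4):
    t=np.radians(th);T=np.array([-np.sin(t),np.cos(t)]);print(th,(A+.07*np.array([np.cos(t),np.sin(t)])-.014*T).round(4))
E
```

```text
1.85 [0.42880647 0.0185459  0.10241455] [-3.14078172e+00  1.83570153e-03  1.93736874e-01] [0.60090608 0.12453215 0.20175264] 0.0008122164246967497
-79 [0.4446 0.0206]
-75 [0.4496 0.0208]
-71 [0.4546 0.0213]
-67 [0.4595 0.0221]
-63 [0.4643 0.0233]
-59 [0.4691 0.0248]
-55 [0.4737 0.0266]
-51 [0.4782 0.0288]
-47 [0.4825 0.0313]
-43 [0.4866 0.034 ]
-39 [0.4906 0.0371]
-35 [0.4943 0.0404]
-31 [0.4978 0.0439]
```

View pics/p1.png

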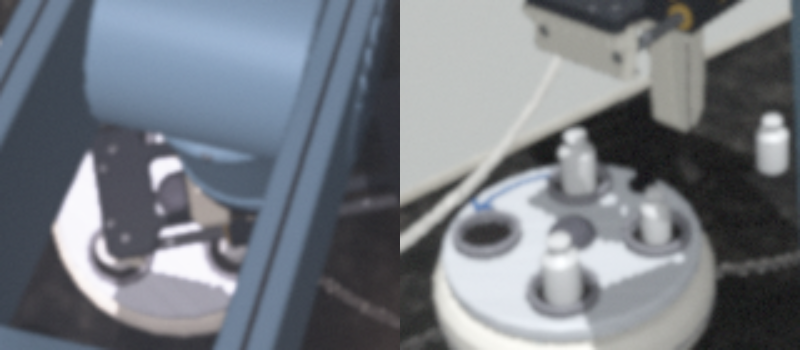

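The gripper is in front of the post, and the fingers hide it in the scene view; the fingertips are at about (680,125). Now I push slowly.

Emit:
{"method": "drive_tool", "body": {"increments": [0, 0.003, 0, 0, 0, 0, 0, 0, 0.006, 0.0005, 0, 0, 0, 0, 0, 0.009, 0.001, 0, 0, 0, 0, 0, 0.011, 0.001, 0, 0, 0, 0, 0, 0.013, 0.0015, 0, 0, 0, 0, 0, 0.015, 0.002, 0, 0, 0, 0, 0, 0.017, 0.002, 0, 0, 0, 0, 0, 0.019, 0.002, 0, 0, 0, 0.3]}}

```text
time: 2.75
ee_pos: [0.4492, 0.0193, 0.1045]
eef_rot: [3.142, 0.0, 0.223]
ft_force: [-0.9, 0.5, -0.9]
opening: 0.0006
grip_force: 0.0
```

Emit:
{"method": "drive_tool", "body": {"increments": [0, 0.0015, 0, 0, 0, 0, 0.1, 0, 0.003, 0.0005, 0, 0, 0, 0.3, 0, 0.0045, 0.001, 0, 0, 0, 0.5, 0, 0.006, 0.0015, 0, 0, 0, 0.7, 0, 0.0075, 0.002, 0, 0, 0, 0.9, 0, 0.0085, 0.0022, 0, 0, 0, 1.0, 0, 0.0095, 0.0025, 0, 0, 0, 1.2, 0, 0.0105, 0.003, 0, 0, 0, 1.3]}}

```text
time: 3.55
ee_pos: [0.4596, 0.0223, 0.1045]
eef_rot: [-3.142, 0.0, 0.36]
ft_force: [0.0, 0.2, 0.4]
opening: 0.0004
grip_force: 0.0
```

```bash
cat >> h.py <<'E'
def cupang():
    c=shot('scene');hsv=cv2.cvtColor(c['frame'],cv2.COLOR_RGB2HSV)
    u0,v0=map(int,proj(c,[.445,.092,.054])); m=np.zeros(hsv.shape[:2],np.uint8)
    m[v0-45:v0+45,u0-70:u0+70]=(hsv[v0-45:v0+45,u0-70:u0+70,2]<75)*255
    r=[]
    for k in cv2.findContours(m,cv2.RETR_EXTERNAL,cv2.CHAIN_APPROX_NONE)[0]:
        if cv2.contourArea(k)>30:
            M=cv2.moments(k);p=ray(c,M['m10']/M['m00'],M['m01']/M['m00'],.056)[:2]-[.445,.092]
            r.append((round(np.hypot(*p),4),round(np.degrees(np.arctan2(p[1],p[0])),1),cv2.contourArea(k)))
    return r
E
python3 - <<'E'
from h import *
print(cupang()); o=robot.get_obs();print(o['ft_force'],o['tau'].round(2) if hasattr(o['tau'],'round') else o['tau'])
s=shot('scene')['frame'];cv2.imwrite('pics/p2.png',cv2.resize(s[170:370,200:400],None,fx=3,fy=3)[:,:,::-1])
E
```

```text
[(np.float64(0.1213), np.float64(-169.7), 459.5), (np.float64(0.0601), np.float64(41.8), 84.0), (np.float64(0.1047), np.float64(73.2), 473.0), (np.float64(0.1145), np.float64(29.3), 87.0), (np.float64(0.1002), np.float64(-18.1), 200.0), (np.float64(0.1015), np.float64(-88.6), 1914.5)]
[-0.47334238  0.47474817 -0.25867239] [-5.000e-02 -3.594e+01 -2.427e+01  1.000e-02  2.000e-02 -0.000e+00]
```

View pics/p2.png

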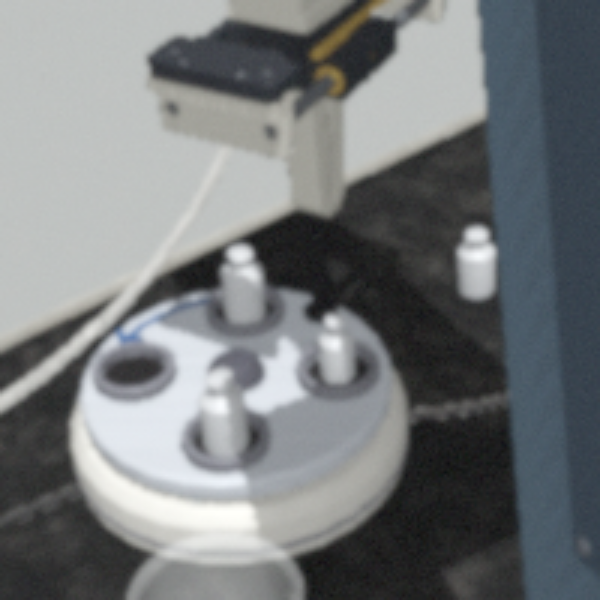

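```bash
python3 - <<'E'
from h import *
o=robot.get_obs();s=shot('scene')
q=lambda p:np.round(proj(s,p),1)
print('tip',q(o['ee_pos']),'crop',(q(o['ee_pos'])-[200,170])*3)
for a in(44,48,55,62,70):
    r=np.radians(a);print('cup',a,(q([.445+.055*np.cos(r),.092+.055*np.sin(r),.054])-[200,170])*3)
for a in(-79,-70,-63):
    r=np.radians(a);x,y=.445+.07*np.cos(r),.092+.07*np.sin(r);print('post',a,[((q([x,y,z])-[200,170])*3).tolist() for z in(.054,.123)])
I0=cv2.imread('pics/scene0.png')[170:370,200:400];I1=cv2.imread('pics/p2.png')
for n,I in(('0',cv2.resize(I0,None,fx=3,fy=3)),('1',I1)):
    g=cv2.cvtColor(I,cv2.COLOR_BGR2GRAY)[330:410,80:190]
    k=max(cv2.findContours((g<70).astype(np.uint8),0,2)[0],key=cv2.contourArea);print(n,cv2.boundingRect(k),np.array(cv2.minEnclosingCircle(k)[0])+[80,330])
cv2.imwrite('pics/p3.png',np.hstack([cv2.resize(I0[20:120,70:150],None,fx=4.5,fy=4.5,interpolation=2),cv2.resize(s['frame'][190:290,270:350],None,fx=4.5,fy=4.5,interpolation=2)[:,:,::-1]]).clip(0,127)*2)
E
```

```text
tip [306.3 249.8] crop [318.9 239.4]
cup 44 [141.  374.7]
cup 48 [139.8 379.2]
cup 55 [138.9 387. ]
cup 62 [139.5 395.1]
cup 70 [142.2 403.8]
post -79 [[322.80000000000007, 314.40000000000003], [317.69999999999993, 212.70000000000002]]
post -70 [[306.90000000000003, 308.69999999999993], [301.19999999999993, 207.29999999999998]]
post -63 [[293.69999999999993, 305.09999999999997], [287.40000000000003, 204.0]]
0 (27, 27, 54, 26) [133.5 370.5]
1 (28, 29, 52, 23) [133.5 370.5]
```

View pics/p3.png

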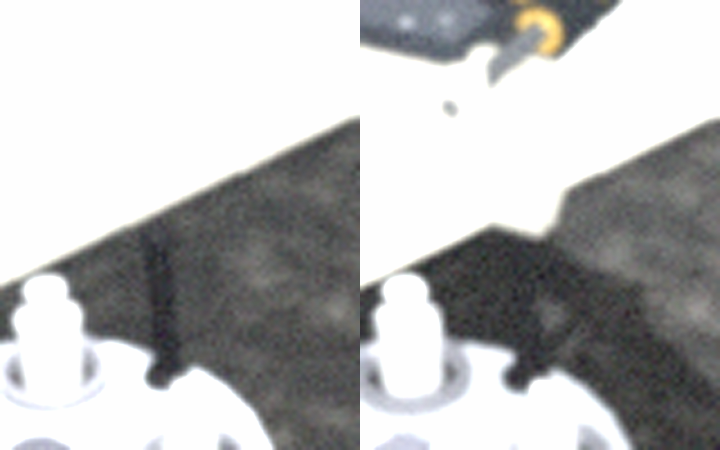

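The enlarged crops show the post unmoved, with its foot at about (160,375) in each panel. The visible finger end, about (309,242) in the image, sits higher than the reported TCP. The cup hasn't moved either, so there was no contact. I'll back off and repeat lower.

Emit:
{"method": "drive_tool", "body": {"increments": [0, -0.01, -0.002, 0, 0, 0, -0.5, 0, -0.02, -0.004, 0, 0, 0, -1, 0, -0.034, -0.005, 0, 0, 0, -1.5, 0, -0.034, -0.005, -0.004, 0, 0, -1.5, 0, -0.034, -0.005, -0.008, 0, 0, -1.5, 0, -0.034, -0.005, -0.012, 0, 0, -1.5, 0, -0.034, -0.005, -0.015, 0, 0, -1.5, 0, -0.034, -0.005, -0.015, 0, 0, -1.5]}}

```text
time: 4.5
ee_pos: [0.4255, 0.0174, 0.0888]
eef_rot: [-3.141, 0.001, 0.202]
ft_force: [0.5, -0.5, 0.4]
opening: 0.0005
grip_force: 0.0
```

```bash
python3 - <<'E'
from h import *
o=robot.get_obs();c=shot('scene');print(proj(c,o['ee_pos']),o['ee_pos'])
cv2.imwrite('pics/p4.png',cv2.resize(np.hstack([c['frame'][190:310,260:360],(c['frame'][190:310,260:360].clip(0,100)*2.5).astype(np.uint8)]),None,fx=4,fy=4,interpolation=2)[:,:,::-1])
E
```

```text
(np.float64(322.41617027095214), np.float64(264.94839144003913)) [0.4255003  0.01740699 0.08880503]
```

View pics/p4.png

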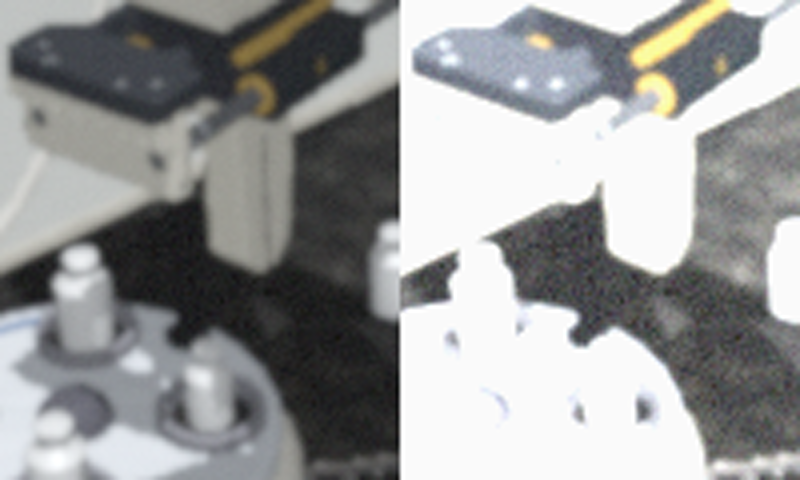

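The picture shows the closed fingers' lower end at (260,270), short of the post, whose foot is at (185,330). I'll push again from here.

Emit:
{"method": "drive_tool", "body": {"increments": [0, 0.004, 0, 0, 0, 0, 0, 0, 0.008, 0.0005, 0, 0, 0, 0, 0, 0.012, 0.001, 0, 0, 0, 0, 0, 0.015, 0.0015, 0, 0, 0, 0, 0, 0.0175, 0.002, 0, 0, 0, 0, 0, 0.02, 0.002, 0, 0, 0, 0, 0, 0.022, 0.0025, 0, 0, 0, 0, 0, 0.024, 0.003, 0, 0, 0, 0]}}

```text
time: 5.35
ee_pos: [0.4492, 0.0201, 0.0893]
eef_rot: [3.141, 0.001, 0.202]
ft_force: [-1.2, -2.2, -0.2]
opening: 0.0004
grip_force: 1.1
```

```bash
cat >> h.py <<'E'
def cupc():
    f=shot('scene')['frame'][170:370,200:400]; g=cv2.cvtColor(cv2.resize(f,None,fx=3,fy=3),cv2.COLOR_RGB2GRAY)[310:450,60:230]
    k=max([k for k in cv2.findContours((g<70).astype(np.uint8),0,2)[0]],key=cv2.contourArea)
    return cv2.boundingRect(k),np.array(cv2.minEnclosingCircle(k)[0])+[60,310]
E
python3 -c "
from h import *
print(cupc(),[robot.get_obs()['ft_force'].round(1).tolist() for i in range(3)])"
```

```text
((0, 34, 35, 106), array([ 77. , 396.5])) [[-0.3, -1.4, -0.8], [-0.3, -1.4, -0.8], [-0.3, -1.4, -0.8]]
```

Emit:
{"method": "drive_tool", "body": {"increments": [0, 0.0015, 0, 0, 0, 0, 0.2, 0, 0.003, 0.0005, 0, 0, 0, 0.4, 0, 0.0045, 0.001, 0, 0, 0, 0.6, 0, 0.006, 0.0015, 0, 0, 0, 0.8, 0, 0.0075, 0.002, 0, 0, 0, 1.0, 0, 0.0085, 0.0022, 0, 0, 0, 1.2, 0, 0.0095, 0.0025, 0, 0, 0, 1.4, 0, 0.0105, 0.003, 0, 0, 0, 1.5]}}

```text
time: 6.2
ee_pos: [0.4603, 0.0232, 0.0895]
eef_rot: [3.141, -0.0, 0.36]
ft_force: [-0.9, -2.6, -0.2]
opening: 0.0003
grip_force: 1.2
```

```bash
python3 - <<'E'
from h import *
import re
c=shot('scene');f=c['frame'][170:370,200:400]; g=cv2.cvtColor(cv2.resize(f,None,fx=3,fy=3),cv2.COLOR_RGB2GRAY)
for k in cv2.findContours((g[330:440,95:200]<70).astype(np.uint8),0,2)[0]:
    if cv2.contourArea(k)>200: print(cv2.boundingRect(k),np.array(cv2.minEnclosingCircle(k)[0])+[95,330])
print(robot.get_obs()['ft_force'])
E
```

```text
(10, 43, 56, 23) [132.5 383.5]
[-0.89893318 -2.27287867 -0.61810603]
```

Emit:
{"method": "drive_tool", "body": {"increments": [0, 0.001, 0.0002, 0, 0, 0, 0.2, 0, 0.002, 0.0005, 0, 0, 0, 0.3, 0, 0.003, 0.0008, 0, 0, 0, 0.5, 0, 0.004, 0.001, 0, 0, 0, 0.6, 0, 0.005, 0.0014, 0, 0, 0, 0.8, 0, 0.006, 0.0017, 0, 0, 0, 0.9, 0, 0.007, 0.002, 0, 0, 0, 1.0, 0, 0.008, 0.0023, 0, 0, 0, 1.2]}}

```text
time: 7.05
ee_pos: [0.4682, 0.0256, 0.0895]
eef_rot: [3.141, -0.0, 0.486]
ft_force: [-0.8, -2.1, 0.2]
opening: 0.0005
grip_force: 1.0
```

Emit:
{"method": "drive_tool", "body": {"increments": [0, 0.0007, 0.0002, 0, 0, 0, 0.1, 0, 0.0014, 0.0005, 0, 0, 0, 0.2, 0, 0.002, 0.0007, 0, 0, 0, 0.3, 0, 0.0026, 0.001, 0, 0, 0, 0.4, 0, 0.0032, 0.0013, 0, 0, 0, 0.5, 0, 0.0038, 0.0015, 0, 0, 0, 0.6, 0, 0.0044, 0.0017, 0, 0, 0, 0.7, 0, 0.005, 0.002, 0, 0, 0, 0.7]}}

```text
time: 7.85
ee_pos: [0.4732, 0.0276, 0.0895]
eef_rot: [3.142, -0.0, 0.558]
ft_force: [-1.0, -1.7, 0.6]
opening: 0.0006
grip_force: 1.0
```

Emit:
{"method": "drive_tool", "body": {"increments": [0, 0.0006, 0.0003, 0, 0, 0, 0.1, 0, 0.0012, 0.0006, 0, 0, 0, 0.2, 0, 0.0018, 0.0009, 0, 0, 0, 0.3, 0, 0.0024, 0.0012, 0, 0, 0, 0.4, 0, 0.003, 0.0015, 0, 0, 0, 0.5, 0, 0.0036, 0.0018, 0, 0, 0, 0.6, 0, 0.0042, 0.0021, 0, 0, 0, 0.7, 0, 0.0048, 0.0024, 0, 0, 0, 0.8]}}

```text
time: 8.65
ee_pos: [0.4779, 0.03, 0.0894]
eef_rot: [3.142, -0.0, 0.643]
ft_force: [-1.0, -2.1, 0.2]
opening: 0.0007
grip_force: 1.0
```

Emit:
{"method": "drive_tool", "body": {"increments": [0, 0.0005, 0.0003, 0, 0, 0, 0.1, 0, 0.001, 0.0006, 0, 0, 0, 0.2, 0, 0.0015, 0.0009, 0, 0, 0, 0.3, 0, 0.002, 0.0012, 0, 0, 0, 0.4, 0, 0.0025, 0.0015, 0, 0, 0, 0.5, 0, 0.003, 0.0018, 0, 0, 0, 0.6, 0, 0.0035, 0.0021, 0, 0, 0, 0.65, 0, 0.004, 0.0024, 0, 0, 0, 0.7]}}

```text
time: 9.45
ee_pos: [0.4819, 0.0324, 0.0894]
eef_rot: [-3.142, 0.0, 0.716]
ft_force: [-1.4, -2.6, -0.1]
opening: 0.0006
grip_force: 1.0
```

Emit:
{"method": "drive_tool", "body": {"increments": [0, 0.0005, 0.0003, 0, 0, 0, 0.1, 0, 0.001, 0.0007, 0, 0, 0, 0.2, 0, 0.0015, 0.001, 0, 0, 0, 0.3, 0, 0.002, 0.0014, 0, 0, 0, 0.4, 0, 0.0025, 0.0017, 0, 0, 0, 0.5, 0, 0.003, 0.002, 0, 0, 0, 0.6, 0, 0.0035, 0.0024, 0, 0, 0, 0.65, 0, 0.004, 0.0028, 0, 0, 0, 0.7]}}

```text
time: 10.25
ee_pos: [0.4859, 0.0353, 0.0895]
eef_rot: [-3.142, -0.0, 0.789]
ft_force: [-0.7, -1.7, 0.4]
opening: 0.0004
grip_force: 1.0
```

Emit:
{"method": "drive_tool", "body": {"increments": [0, 0.0005, 0.0004, 0, 0, 0, 0.1, 0, 0.001, 0.0008, 0, 0, 0, 0.2, 0, 0.0014, 0.0012, 0, 0, 0, 0.3, 0, 0.0019, 0.0015, 0, 0, 0, 0.4, 0, 0.0024, 0.0018, 0, 0, 0, 0.5, 0, 0.0028, 0.0022, 0, 0, 0, 0.6, 0, 0.0032, 0.0026, 0, 0, 0, 0.65, 0, 0.0037, 0.003, 0, 0, 0, 0.7]}}

```text
time: 11.05
ee_pos: [0.4897, 0.0382, 0.0895]
eef_rot: [3.141, -0.0, 0.862]
ft_force: [0.3, -3.1, -0.2]
opening: 0.0003
grip_force: 1.2
```

Emit:
{"method": "drive_tool", "body": {"increments": [0, 0.0003, 0.0003, 0, 0, 0, 0.1, 0, 0.0006, 0.0006, 0, 0, 0, 0.15, 0, 0.0009, 0.0009, 0, 0, 0, 0.2, 0, 0.0012, 0.0012, 0, 0, 0, 0.25, 0, 0.0015, 0.0015, 0, 0, 0, 0.3, 0, 0.0018, 0.0017, 0, 0, 0, 0.35, 0, 0.0021, 0.0019, 0, 0, 0, 0.4, 0, 0.0024, 0.0021, 0, 0, 0, 0.45]}}

```text
time: 11.85
ee_pos: [0.4919, 0.0404, 0.0894]
eef_rot: [-3.141, 0.0, 0.909]
ft_force: [-0.4, -2.4, -0.2]
opening: 0.0005
grip_force: 0.9
```

```bash
python3 - <<'E'
from h import *
c=shot('scene');f=c['frame'][170:370,200:400]; b=cv2.resize(f,None,fx=3,fy=3);g=cv2.cvtColor(b,cv2.COLOR_RGB2GRAY)
for k in cv2.findContours((g[330:460,95:200]<70).astype(np.uint8),0,2)[0]:
    if cv2.contourArea(k)>200: print(cv2.boundingRect(k),np.array(cv2.minEnclosingCircle(k)[0])+[95,330])
o=robot.get_obs();print(o['ft_force'],o['ee_pos'])
cv2.imwrite('pics/p5.png',b[:,:,::-1])
E
```

```text
(29, 72, 56, 27) [151.5 415.5]
[-0.30557445 -2.73907608  0.30763833] [0.49197011 0.040441   0.08943882]
```

View pics/p5.png

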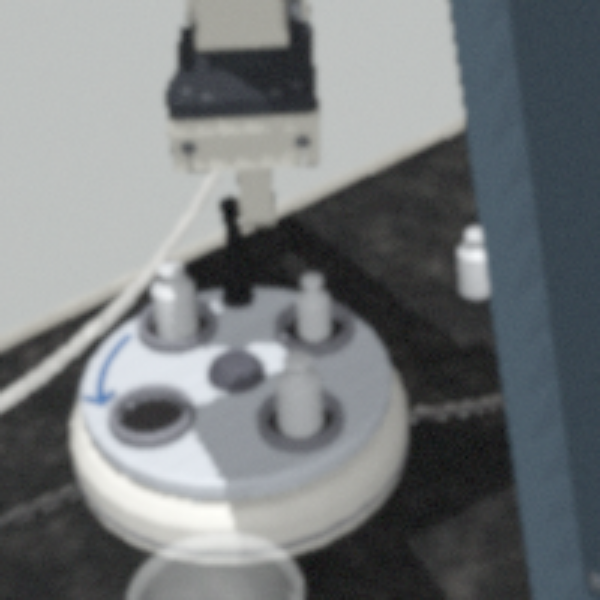

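The post head is at (230,205) with the finger against it at (258,220). The cup has turned to (152,415), so the table is being carried. I'll continue in small steps.

Emit:
{"method": "drive_tool", "body": {"increments": [0, 0.0003, 0.0003, 0, 0, 0, 0.1, 0, 0.0006, 0.0006, 0, 0, 0, 0.15, 0, 0.0009, 0.0009, 0, 0, 0, 0.2, 0, 0.0012, 0.0012, 0, 0, 0, 0.25, 0, 0.0014, 0.0015, 0, 0, 0, 0.3, 0, 0.0016, 0.0018, 0, 0, 0, 0.35, 0, 0.0018, 0.0021, 0, 0, 0, 0.4, 0, 0.002, 0.0023, 0, 0, 0, 0.45]}}

```text
time: 12.7
ee_pos: [0.4934, 0.0414, 0.0894]
eef_rot: [3.142, 0.002, 0.957]
ft_force: [-3.2, -8.9, 1.4]
opening: 0.0002
grip_force: 4.4
```

Emit:
{"method": "drive_tool", "body": {"increments": [0, 0.0002, 0.0003, 0, 0, 0, 0.1, 0, 0.0004, 0.0006, 0, 0, 0, 0.15, 0, 0.0007, 0.0009, 0, 0, 0, 0.2, 0, 0.0009, 0.0012, 0, 0, 0, 0.25, 0, 0.0011, 0.0014, 0, 0, 0, 0.3, 0, 0.0013, 0.0016, 0, 0, 0, 0.35, 0, 0.0015, 0.0018, 0, 0, 0, 0.4, 0, 0.0017, 0.002, 0, 0, 0, 0.4]}}

```text
time: 13.5
ee_pos: [0.4942, 0.0418, 0.0894]
eef_rot: [-3.141, 0.006, 0.999]
ft_force: [-6.3, -15.1, 4.5]
opening: 0.0005
grip_force: 7.8
```

The force climbed to about 16 N within a millimetre, so the table is firm in the detent. I'll back off and lift.

Emit:
{"method": "drive_tool", "body": {"increments": [0, -0.001, -0.0013, 0, 0, 0, 0, 0, -0.002, -0.0026, 0, 0, 0, 0, 0, -0.006, -0.008, 0, 0, 0, 0, 0, -0.012, -0.017, 0, 0, 0, 0, 0, -0.015, -0.025, 0.02, 0, 0, 0, 0, -0.015, -0.045, 0.06, 0, 0, 0, 0, -0.015, -0.075, 0.1, 0, 0, -1, 0.2, -0.015, -0.12, 0.11, 0, 0, -2]}}

```text
time: 14.3
ee_pos: [0.4826, -0.0756, 0.204]
eef_rot: [3.135, -0.005, 0.787]
ft_force: [0.9, -0.6, -0.1]
opening: 0.0049
grip_force: 0.0
```

```bash
python3 - <<'E'
from h import *
c=shot('scene');f=c['frame'][170:370,200:400]; b=cv2.resize(f,None,fx=3,fy=3);g=cv2.cvtColor(b,cv2.COLOR_RGB2GRAY)
for k in cv2.findContours((g[330:460,95:200]<70).astype(np.uint8),0,2)[0]:
    if cv2.contourArea(k)>200: print(cv2.boundingRect(k),np.array(cv2.minEnclosingCircle(k)[0])+[95,330])
o=robot.get_obs();print(o['ft_force'],o['ee_pos'],o['eef_rot'],o['time'])
cv2.imwrite('pics/p6.png',np.hstack([cv2.resize(f,None,fx=2,fy=2),cv2.resize(shot('top')['frame'][200:360,160:320],(400,400))])[:,:,::-1])
E
```

```text
(27, 72, 59, 28) [151. 414.]
[ 1.65323254 -4.68562606  0.64595937] [ 0.48307018 -0.08348886  0.20391694] [ 3.13101558e+00 -5.34428603e-04  7.77818597e-01] 14.35
```

View pics/p6.png

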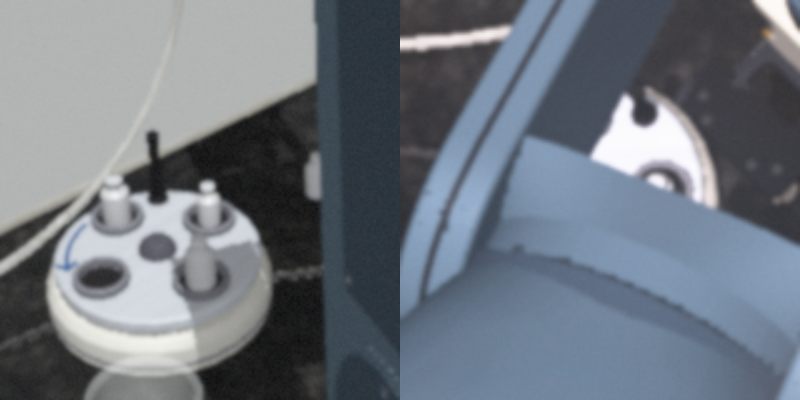

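The scene crop shows the table held: cup at (100,275), post at (155,165), and the arm clear. Now to the brass weight.

Emit:
{"method": "drive_tool", "body": {"increments": [0.55, -0.004, -0.045, 0, 0, 0, 0, 0.55, -0.008, -0.09, 0, 0, 0, 0, 0.55, -0.011, -0.135, 0, 0, 0, 0, 0.55, -0.014, -0.175, -0.01, 0, 0, 0, 0.55, -0.014, -0.2, -0.04, 0, 0, 0, 0.55, -0.014, -0.202, -0.08, 0, 0, 0, 0.55, -0.014, -0.202, -0.09, 0, 0, 0, 0.55, -0.014, -0.202, -0.09, 0, 0, 0]}}

```text
time: 15.2
ee_pos: [0.4652, -0.2754, 0.1075]
eef_rot: [-3.136, -0.0, 0.789]
ft_force: [0.1, -0.4, 0.4]
opening: 0.0511
grip_force: 0.0
```

```bash
python3 - <<'E'
from h import *
o=robot.get_obs();print(o['ft_force'],o['ee_pos'],o['eef_rot'],o['time'],o['opening'])
c=shot('top','t7.png');s=shot('scene','s7.png')
print('wall',ray(c,232,188,0))
b=cv2.imread('pics/top0.png');hsv=cv2.cvtColor(b,cv2.COLOR_BGR2HSV)[245:290,435:470]
m=((hsv[...,1]>60)&(hsv[...,2]>50)&(hsv[...,0]<40)&(hsv[...,0]>10)).astype(np.uint8)
k=max(cv2.findContours(m,0,1)[0],key=cv2.contourArea);x,y,w,h=cv2.boundingRect(k);print('brass bbox',x+435,y+245,w,h,cv2.minAreaRect(k))
for n,cc,z in(('top',c,.1),('s',s,.1)):
    print(n,'cup pred',np.round(proj(cc,[.443,.147,.054]),1))
# dark blobs near the carousel, top
f=c['frame'];g=cv2.cvtColor(f,cv2.COLOR_RGB2GRAY);x0,y0=180,228
for k in cv2.findContours((g[y0:y0+110,x0:x0+112]<95).astype(np.uint8),1,2)[0]:
    a=cv2.contourArea(k)
    if a>40: (u,v),r=cv2.minEnclosingCircle(k);u+=x0;v+=y0;p=ray(c,u,v,.056);d=p[:2]-[.445,.092];print(np.round((u,v,r,a),1),p,np.hypot(*d).round(4),np.degrees(np.arctan2(d[1],d[0])).round(1))
for u,v,z in((448.2,274.2,0),):print('base',ray(c,u,v,z))
E
```

```text
[ 0.1458827  -0.36738671  0.44453908] [ 0.46524384 -0.27543139  0.10749819] [-3.13594963e+00 -3.89849251e-04  7.88928231e-01] 15.2 0.05113759156238002
wall [0.625  0.1066 0.    ]
brass bbox 440 258 24 23 ((16.000001907348633, 24.0), (19.798988342285156, 24.041629791259766), 45.0)
top cup pred [199.7 279.4]
s cup pred [253.2 311.9]
[272.  327.   21.5 650.5] [0.3632 0.0227 0.056 ] 0.1072 -139.7
[195.  301.5  16.8  42.5] [0.405  0.1526 0.056 ] 0.0726 123.4
[282.3 269.   41.9 612. ] [0.4613 0.0074 0.056 ] 0.0862 -79.1
[185.  243.5  16.3 226.5] [0.5048 0.175  0.056 ] 0.1023 54.2
base [ 0.465  -0.2867  0.    ]
```

```bash
python3 - <<'E'
from h import *
a=cv2.imread('pics/t7.png')[220:345,170:300];b=cv2.imread('pics/s7.png')[245:365,215:345]
cv2.imwrite('pics/c7.png',np.hstack([cv2.resize(a,(390,375),interpolation=2),cv2.resize(b,(406,375),interpolation=2)]))
E
```

```text
(no output)
```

View pics/c7.png

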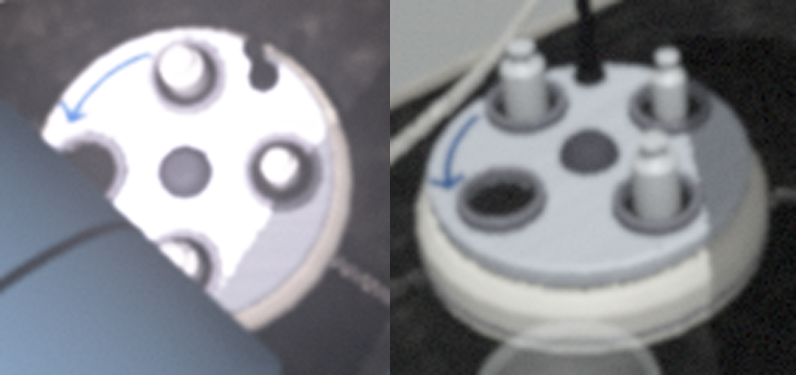

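Emit:
{"method": "drive_tool", "body": {"increments": [0.55, 0.001, -0.011, -0.03, 0, 0, 0, 0.55, 0.001, -0.011, -0.06, 0, 0, 0, 0.55, 0.001, -0.011, -0.085, 0, 0, 0, 0.55, 0.001, -0.011, -0.095, 0, 0, 0, 0.55, 0.001, -0.011, -0.095, 0, 0, 0]}}

```text
time: 15.8
ee_pos: [0.468, -0.2879, 0.0148]
eef_rot: [-3.141, -0.0, 0.79]
ft_force: [-0.2, -0.1, 0.3]
opening: 0.0509
grip_force: 0.0
```

The top crop shows the knob at (185,172), right cup ring (283,174), upper cup ring (187,74), post head (258,47) and foot (263,76). In the scene crop the empty ring is centred at (501,199).

Emit:
{"method": "drive_tool", "body": {"increments": [0, -0.001, 0.001, -0.002, 0, 0, 0, 0, -0.001, 0.001, -0.002, 0, 0, 0, 0, -0.001, 0.001, -0.002, 0, 0, 0, 0, -0.001, 0.001, -0.002, 0, 0, 0, 0, -0.001, 0.001, -0.002, 0, 0, 0, 0, -0.001, 0.001, -0.002, 0, 0, 0]}}

```text
time: 16.4
ee_pos: [0.4675, -0.2882, 0.0135]
eef_rot: [3.139, -0.0, 0.788]
ft_force: [-0.3, -0.5, 6.1]
opening: 0.0253
grip_force: 30.0
```

```bash
python3 - <<'E'
from h import *
c=shot('top');s=shot('scene')
P=lambda u,v,z:ray(c,170+u/3,220+v/3,z)
A=P(185,172,.067)[:2]; print('knob',A)
for n,u,v,z in(('right',283.5,174,.06),('upper',187,74,.06),('head',258,47,.123),('foot',263,76,.06)):
    p=P(u,v,z)[:2];d=p-A;print(n,p,np.hypot(*d).round(4),np.degrees(np.arctan2(d[1],d[0])).round(1))
q=ray(s,250.5,308.7,.06);print('scene cup',q)
# scene reference: knob centre in scene crop (588,151)
print('scene knob',ray(s,215+(588-390)/3.123,245+151/3.125,.064))
for h in((668-390+3,106),(527-390,105),(657-390,203)):
    print('scene ring',ray(s,215+h[0]/3.123,245+h[1]/3.125,.06))
o=robot.get_obs();print(o['ee_pos'],o['opening'],o['grip_force'])
E
```

```text
knob [0.4444 0.0912]
right [0.4449 0.0369] 0.0543 -89.5
upper [0.5023 0.0933] 0.0579 2.1
head [0.5021 0.0469] 0.0727 -37.5
foot [0.5014 0.05  ] 0.0703 -35.9
scene cup [0.4459 0.1493 0.06  ]
scene knob [0.4422 0.0976 0.064 ]
scene ring [0.4463 0.0389 0.06  ]
scene ring [0.5004 0.0947 0.06  ]
scene ring [0.3905 0.0947 0.06  ]
[ 0.46748955 -0.28819649  0.01347946] 0.025290671076230637 30.032990090348903
```

The opening is 25 mm, less than the 29 mm body, with an upward force, so the pads probably caught the shoulder. I'll open and feel for the true tip height.

Emit:
{"method": "drive_tool", "body": {"increments": [0.55, 0, 0, 0, 0, 0, 0, 0.55, 0, 0, 0, 0, 0, 0, 0.55, 0, 0, 0, 0, 0, 0, 0.55, 0, 0, -0.003, 0, 0, 0, 0.55, 0, 0, -0.006, 0, 0, 0, 0.55, 0, 0, -0.008, 0, 0, 0, 0.55, 0, 0, -0.009, 0, 0, 0, 0.55, 0, 0, -0.009, 0, 0, 0]}}

```text
time: 17.3
ee_pos: [0.4665, -0.2873, 0.0032]
eef_rot: [-3.141, 0.0, 0.788]
ft_force: [-0.2, -0.5, 0.1]
opening: 0.0508
grip_force: 0.0
```

Emit:
{"method": "drive_tool", "body": {"increments": [0.55, 0, 0, -0.001, 0, 0, 0, 0.55, 0, 0, -0.002, 0, 0, 0, 0.55, 0, 0, -0.003, 0, 0, 0, 0.55, 0, 0, -0.004, 0, 0, 0, 0.55, 0, 0, -0.004, 0, 0, 0]}}

```text
time: 17.8
ee_pos: [0.4666, -0.2873, -0.0007]
eef_rot: [-3.141, 0.0, 0.788]
ft_force: [0.2, 0.1, -0.3]
opening: 0.0509
grip_force: 0.0
```

```bash
python3 - <<'E'
from h import *
o=robot.get_obs();print(o['ee_pos'],o['ft_force'])
c=shot('top')['frame'];cv2.imwrite('pics/t8.png',c[:,:,::-1]);s=shot('scene','s8.png')
print(proj(s,o['ee_pos']))
hsv=cv2.cvtColor(c,cv2.COLOR_RGB2HSV)[235:300,420:490]
m=((hsv[...,1]>90)&(hsv[...,2]>90)&(hsv[...,0]<35)&(hsv[...,0]>10)).astype(np.uint8)
for k in cv2.findContours(m,0,1)[0]:print(cv2.boundingRect(k),cv2.contourArea(k))
E
```

```text
[ 0.4666005  -0.28731716 -0.00069393] [ 0.16134638  0.0709759  -0.26593722]
(np.float64(416.71846796042877), np.float64(234.10137928856648))
```

At a reported z of −0.001 the tips still touch nothing, so the true tips are higher than reported. I'll feel further down.

Emit:
{"method": "drive_tool", "body": {"increments": [0.55, 0, 0, -0.001, 0, 0, 0, 0.55, 0, 0, -0.002, 0, 0, 0, 0.55, 0, 0, -0.003, 0, 0, 0, 0.55, 0, 0, -0.004, 0, 0, 0, 0.55, 0, 0, -0.005, 0, 0, 0, 0.55, 0, 0, -0.006, 0, 0, 0]}}

```text
time: 18.5
ee_pos: [0.4667, -0.2874, -0.0067]
eef_rot: [-3.142, -0.0, 0.788]
ft_force: [0.0, 1.1, 0.2]
opening: 0.0512
grip_force: 0.0
```

Emit:
{"method": "drive_tool", "body": {"increments": [0.55, 0, 0, -0.0005, 0, 0, 0, 0.55, 0, 0, -0.001, 0, 0, 0, 0.55, 0, 0, -0.0015, 0, 0, 0, 0.55, 0, 0, -0.002, 0, 0, 0]}}

```text
time: 18.9
ee_pos: [0.4667, -0.2874, -0.0085]
eef_rot: [3.141, -0.0, 0.788]
ft_force: [-0.4, -0.3, -0.3]
opening: 0.0514
grip_force: 0.0
```

Emit:
{"method": "drive_tool", "body": {"increments": [0.55, 0, 0, -0.001, 0, 0, 0, 0.55, 0, 0, -0.002, 0, 0, 0, 0.55, 0, 0, -0.003, 0, 0, 0, 0.55, 0, 0, -0.004, 0, 0, 0, 0.55, 0, 0, -0.005, 0, 0, 0]}}

```text
time: 19.4
ee_pos: [0.4667, -0.2874, -0.0136]
eef_rot: [-3.142, 0.0, 0.788]
ft_force: [0.6, -0.5, -1.1]
opening: 0.0513
grip_force: 0.0
```

Emit:
{"method": "drive_tool", "body": {"increments": [0.55, 0, 0, -0.0005, 0, 0, 0, 0.55, 0, 0, -0.001, 0, 0, 0, 0.55, 0, 0, -0.0015, 0, 0, 0, 0.55, 0, 0, -0.002, 0, 0, 0]}}

```text
time: 19.8
ee_pos: [0.4667, -0.2874, -0.0156]
eef_rot: [3.142, -0.0, 0.788]
ft_force: [-0.1, 0.0, 0.0]
opening: 0.0514
grip_force: 0.0
```

The tips are at least 15.6 mm above the reported TCP. I'll raise 10 mm and grip the body there.

Emit:
{"method": "drive_tool", "body": {"increments": [0.55, 0, 0, 0.005, 0, 0, 0, 0.55, 0, 0, 0.01, 0, 0, 0, 0, 0, 0, 0.01, 0, 0, 0, 0, 0, 0, 0.01, 0, 0, 0, 0, 0, 0, 0.01, 0, 0, 0, 0, 0, 0, 0.01, 0, 0, 0, 0, 0, 0, 0.01, 0, 0, 0, 0, 0, 0, 0.01, 0, 0, 0]}}

```text
time: 20.6
ee_pos: [0.4669, -0.2876, -0.0055]
eef_rot: [3.141, -0.0, 0.788]
ft_force: [0.2, -0.1, 1.8]
opening: 0.0273
grip_force: 29.9
```

Emit:
{"method": "drive_tool", "body": {"increments": [0, 0, 0, 0.02, 0, 0, 0, 0, 0, 0, 0.06, 0, 0, 0, 0, 0, 0, 0.1, 0, 0, 0, 0, 0, 0.01, 0.14, 0, 0, 0, 0, 0, 0.04, 0.16, 0, 0, 0, 0, -0.002, 0.08, 0.16, 0, 0, 0, 0, -0.004, 0.12, 0.16, 0, 0, 0, 0, -0.007, 0.16, 0.16, 0, 0, 0]}}

```text
time: 21.4
ee_pos: [0.4587, -0.1257, 0.154]
eef_rot: [-3.14, 0.0, 0.788]
ft_force: [1.0, 0.1, -2.0]
opening: 0.0277
grip_force: 29.9
```

Emit:
{"method": "drive_tool", "body": {"increments": [0, -0.002, 0.04, 0, 0, 0, 0, 0, -0.004, 0.08, 0, 0, 0, 0, 0, -0.006, 0.12, 0, 0, 0, 0, 0, -0.008, 0.16, 0, 0, 0, 0, 0, -0.011, 0.2, 0, 0, 0, 0, 0, -0.013, 0.24, 0, 0, 0, 0, 0, -0.015, 0.265, 0, 0, 0, 0, 0, -0.015, 0.273, 0, 0, 0, 0]}}

```text
time: 22.2
ee_pos: [0.4432, 0.1479, 0.1538]
eef_rot: [-3.14, 0.001, 0.792]
ft_force: [-0.4, -0.3, -1.2]
opening: 0.0277
grip_force: 29.9
```

```bash
python3 - <<'E'
from h import *
s=shot('scene','s9.png');o=robot.get_obs();print(o['time'],o['ee_pos'],o['eef_rot'],o['opening'],o['grip_force'],o['ft_force'])
f=s['frame'];hsv=cv2.cvtColor(f,cv2.COLOR_RGB2HSV)
m=((hsv[...,1]>80)&(hsv[...,2]>60)&(hsv[...,0]<32)&(hsv[...,0]>12)).astype(np.uint8)
for k in cv2.findContours(m[:330,180:340],0,1)[0]:
    if cv2.contourArea(k)>15:
        k=k+[180,0]; print(cv2.boundingRect(k),cv2.contourArea(k),cv2.minAreaRect(k))
w=np.array(o['ee_pos'])
for dz in(.005,.03,.055):print(dz,np.round(proj(s,w+[0,0,dz]),1))
E
```

```text
22.25 [0.44361716 0.14767903 0.15390747] [-3.14007110e+00  7.37844211e-04  7.91259577e-01] 0.027907328807243795 29.916979938279837 [-0.24026379  0.6434666  -2.71621939]
(252, 195, 6, 11) 32.0 ((254.81997680664062, 199.739990234375), (10.18233871459961, 4.808326244354248), 81.8698959350586)
(246, 164, 19, 23) 106.0 ((257.2588195800781, 177.63528442382812), (15.813323020935059, 23.380434036254883), 22.833656311035156)
0.005 [245.3 256.1]
0.03 [243.4 241.4]
0.055 [241.4 226.2]
```

```bash
python3 - <<'E'
from h import *
f=cv2.imread('pics/s9.png').astype(int)
d=(f[...,2]-f[...,0])
for v in range(190,300,4): print(v,' '.join('%3d/%3d'%(d[v,u],f[v,u,2]) for u in range(215,290,5)))
E
```

```text
190 -13/ 62 -11/ 63  -9/ 63 -11/ 65 -10/ 65  -8/ 64  -8/ 66  -9/ 52  -2/ 44  -3/ 81  -3/189  -2/189  -3/187  -3/187   4/199
194  -9/ 64 -10/ 65  -8/ 62  -8/ 70  -9/ 64 -11/ 94 -11/ 64  -6/ 44   0/ 52  -2/ 69  -1/190  -2/188  -1/190  -2/190   3/193
198 -10/ 61  -9/ 63 -10/ 58 -10/ 80  -9/ 61  -9/ 62 -10/ 64  -2/ 54  68/134  -1/ 92  -1/189  -1/188  -2/189   0/193   1/189
202  -9/ 51  -5/ 55  -8/ 49 -10/ 51  -7/ 54 -10/ 52 -10/ 48   2/104  65/132  -1/156  -2/188  -2/190  -3/188   2/195  -2/189
206   6/133   5/133   3/134   4/131   5/127   5/127   5/140   8/141   1/ 91  -2/185  -2/189  -2/189  -1/188   3/201  -3/188
210   7/171   8/173   8/168   8/167   7/166   8/169   8/180   7/153   0/190  -1/190  -1/190  -1/188  -2/190   2/194  -1/188
214   6/165   7/164   8/163   7/164   7/162   6/161   6/144   8/163  -1/189  -2/189  -2/189  -1/189   1/197   0/190  -1/189
218   6/162   8/165   7/163   6/162   7/164   7/157  -5/ 89   7/179  -1/188  -3/187  -2/188  -1/190   3/202  -2/189   0/191
222   7/176   8/175   6/171   7/168   8/173   8/169   6/153   7/177  -2/189   0/190   0/190   0/192   2/195 
[... 1671 characters left out ...]
  -5/ 74 -10/111  -5/ 66  -5/161  -5/160  -5/115 -10/142 -12/222 -11/221 -11/153
282   3/ 33  -1/ 39   3/177   4/188  -1/ 70 -20/119  -9/120  -8/ 80  -5/146  -5/146  -8/147 -11/166 -11/210  -9/145 -11/142
286   1/ 38   3/163   3/190  -1/ 44 -10/135 -22/113 -10/142  -8/111  -7/101  -7/112 -11/185 -10/181  -9/113 -10/ 94  -9/139
290   3/161   3/185  -1/ 49  -7/ 97 -32/ 94 -10/142  -9/141 -10/142 -10/144 -11/145 -10/182  -7/109  -6/ 61  -8/ 62  -6/ 68
294   2/187   2/ 67  -3/ 34 -10/136 -27/102 -10/140 -12/142 -10/142 -10/141  -9/144 -10/143 -10/ 68  -9/ 68  -9/ 67  -2/ 68
298  -1/ 71  -2/ 29  -1/ 41 -12/137 -16/128 -10/142 -10/134  -8/116 -10/115 -10/135  -9/143 -10/103  -8/ 71  -7/ 70  -9/ 96
```

In the image data the weight hangs upright: bottom edge at v≈260, u≈235–252, close to the predicted spot. I'll correct by (+1, −2) mm and lower.

Emit:
{"method": "drive_tool", "body": {"increments": [0, 0.001, -0.002, -0.02, 0, 0, 0, 0, 0.001, -0.002, -0.045, 0, 0, 0, 0, 0.001, -0.002, -0.065, 0, 0, 0, 0, 0.001, -0.002, -0.078, 0, 0, 0, 0, 0.001, -0.002, -0.085, 0, 0, 0, 0, 0.001, -0.002, -0.09, 0, 0, 0, 0, 0.001, -0.002, -0.09, 0, 0, 0, 0, 0.001, -0.002, -0.09, 0, 0, 0]}}

```text
time: 23.05
ee_pos: [0.4462, 0.1434, 0.0649]
eef_rot: [3.141, -0.001, 0.788]
ft_force: [0.6, -0.8, -2.0]
opening: 0.0272
grip_force: 29.9
```

```bash
python3 - <<'E'
from h import *
s=shot('scene','s10.png');o=robot.get_obs();print(o['time'],o['ee_pos'],o['ft_force'])
f=s['frame'].astype(int);d=f[...,0]-f[...,2]
for v in range(276,330,3): print(v,' '.join('%3d/%3d'%(d[v,u],f[v,u,0]) for u in range(220,288,4)))
E
```

```text
23.1 [0.44630031 0.14347794 0.06508825] [ 0.52075805 -0.0064244  -2.28020968]
276   8/174   7/173   8/172   5/171   8/171   8/172   8/171   8/171  -2/104   3/135   6/175  -5/133  -7/ 82 -11/196 -10/226 -12/186 -11/152
279   8/172   6/172   9/173   7/172   7/172   7/173   7/172   8/174   6/156   6/164   6/180  -3/139  -7/ 84  -8/140 -11/162 -12/151  -9/149
282   7/183   9/185   8/181   7/179   8/183   7/180   6/175   7/180   7/177   9/172   7/184  -5/111  -8/ 99  -9/146 -11/149 -11/149 -11/147
285   4/151   4/211   5/152   6/123  -6/152  10/182   7/194   7/188   8/165  21/173   3/140  -8/109  -9/139 -10/150 -10/134 -10/129 -10/151
288   3/204   3/171  -1/ 43  -9/123 -30/103  12/168   8/193   7/186   9/159  37/151  -4/141 -11/147  -9/149  -7/114  -8/ 64  -6/ 67  -6/ 97
291   2/182   1/ 44  -5/ 61 -10/143 -31/103  12/165   8/193   9/191   7/163  33/147  -5/147 -11/149  -9/143  -8/ 67  -4/ 68  -7/ 66  -5/ 69
294   1/ 70   1/ 36  -8/103 -21/128 -14/137   7/155   8/192   8/188   9/169  26/144  -2/145 -10/150  -9/135 -10/ 65  -7/ 72  -9/ 74  -7/ 68
297   3/ 39  -5/ 30 -11/134 -28/109 -12/14
[... 797 characters left out ...]

315  -1/ 57   4/143   4/170 -10/212 -11/191  -9/106  -9/ 96  -8/ 97  -7/ 99  -8/106  -7/114 -12/227 -11/217 -12/170 -12/149 -11/156 -11/189
318   1/ 59   3/144   6/173  -7/155 -11/157  -8/133  -7/114 -10/107  -8/112  -8/122 -10/164 -11/232 -11/233 -12/227 -10/207 -11/211 -10/233
321  -1/ 67   5/133   6/178   3/192  -8/157 -10/160 -11/152  -9/151  -9/148 -10/151  -9/166 -11/231 -11/233 -11/233 -11/233 -11/233 -11/214
324   0/ 54  -1/109   6/181   4/179  -1/164  -9/162 -10/162  -9/156 -10/150 -12/152 -11/177 -11/232 -11/233 -12/232 -11/233 -12/219 -12/159
327  -1/ 55   1/ 73   5/176   5/183   4/178  -1/167 -10/160 -11/164 -10/164 -10/157  -9/165 -11/233 -11/233 -11/233 -11/213 -11/153  -9/152
```

Emit:
{"method": "drive_tool", "body": {"increments": [0, -0.0013, 0.002, 0, 0, 0, 0, 0, -0.0013, 0.002, -0.003, 0, 0, 0, 0, -0.0013, 0.002, -0.006, 0, 0, 0, 0, -0.0013, 0.002, -0.008, 0, 0, 0, 0, -0.0013, 0.002, -0.01, 0, 0, 0, 0, -0.0013, 0.002, -0.012, 0, 0, 0, 0, -0.0013, 0.002, -0.0135, 0, 0, 0, 0, -0.0013, 0.002, -0.0145, 0, 0, 0]}}

```text
time: 23.9
ee_pos: [0.4443, 0.1456, 0.0497]
eef_rot: [-3.141, 0.0, 0.788]
ft_force: [1.1, -0.7, -1.6]
opening: 0.0277
grip_force: 29.9
```

Emit:
{"method": "drive_tool", "body": {"increments": [0, 0, 0, -0.0004, 0, 0, 0, 0, 0, 0, -0.0008, 0, 0, 0, 0, 0, 0, -0.0012, 0, 0, 0, 0, 0, 0, -0.0012, 0, 0, 0]}}

```text
time: 24.3
ee_pos: [0.4444, 0.1456, 0.0487]
eef_rot: [3.142, -0.0, 0.788]
ft_force: [0.8, 0.6, -1.6]
opening: 0.0278
grip_force: 29.9
```

Emit:
{"method": "drive_tool", "body": {"increments": [0, 0, 0, -0.0004, 0, 0, 0, 0, 0, 0, -0.0008, 0, 0, 0, 0, 0, 0, -0.001, 0, 0, 0, 0, 0, 0, -0.001, 0, 0, 0]}}

```text
time: 24.7
ee_pos: [0.4448, 0.1456, 0.0484]
eef_rot: [3.141, -0.001, 0.788]
ft_force: [-0.9, -0.1, 4.7]
opening: 0.0275
grip_force: 29.9
```

It is seated at exactly the expected floor height. I'll release and lift.

Emit:
{"method": "drive_tool", "body": {"increments": [0.1, 0, 0, 0.0005, 0, 0, 0, 0.42, 0, 0, 0.0005, 0, 0, 0, 0.45, 0, 0, 0.0005, 0, 0, 0, 0.45, 0, 0, 0.0005, 0, 0, 0, 0.45, 0, 0, 0.003, 0, 0, 0, 0.45, 0, 0, 0.015, 0, 0, 0, 0.45, 0, 0, 0.04, 0, 0, 0, 0.45, 0, 0, 0.08, 0, 0, 0]}}

```text
time: 25.5
ee_pos: [0.4424, 0.1454, 0.1268]
eef_rot: [-3.138, 0.004, 0.788]
ft_force: [-0.0, -0.8, 0.3]
opening: 0.0416
grip_force: 0.0
```

Emit:
{"method": "drive_tool", "body": {"increments": [0.45, 0, 0, 0.04, 0, 0, 0, 0.45, 0, -0.03, 0.06, 0, 0, 0, 0.45, 0, -0.075, 0.06, 0, 0, 0, 0.45, 0, -0.12, 0.06, 0, 0, 0, 0.45, 0, -0.165, 0.06, 0, 0, 0, 0.45, 0, -0.21, 0.06, 0, 0, 0, 0.45, 0, -0.25, 0.06, 0, 0, 0, 0.45, 0, -0.28, 0.06, 0, 0, 0]}}

```text
time: 26.3
ee_pos: [0.4441, -0.1369, 0.188]
eef_rot: [3.141, 0.0, 0.787]
ft_force: [0.5, -0.3, 0.1]
opening: 0.0417
grip_force: 0.0
```

Emit:
{"method": "drive_tool", "body": {"increments": [0.45, 0, -0.03, 0, 0, 0, 0, 0.45, 0, -0.06, 0, 0, 0, 0, 0.45, 0, -0.09, 0, 0, 0, 0, 0.45, 0, -0.1, 0, 0, 0, 0, 0.45, 0, -0.1, 0, 0, 0, 0, 0.45, 0, -0.1, 0, 0, 0, 0]}}

```text
time: 26.9
ee_pos: [0.4442, -0.2334, 0.1876]
eef_rot: [-3.141, -0.0, 0.788]
ft_force: [0.7, 0.1, 0.3]
opening: 0.042
grip_force: 0.0
```

```bash
python3 - <<'E'
from h import *
o=robot.get_obs();print(o['time'],o['ee_pos'],o['ft_force'],o['opening'])
c=shot('top','t11.png');s=shot('scene','s11.png')
for n,cc in(('top',c),('scene',s)):
    f=cc['frame'];hsv=cv2.cvtColor(f,cv2.COLOR_RGB2HSV)
    print(n,'pred base/top',np.round(proj(cc,[.4444,.1468,.054]),1),np.round(proj(cc,[.4444,.1468,.104]),1))
    m=((hsv[...,1]>60)&(hsv[...,2]>70)&(hsv[...,0]<35)&(hsv[...,0]>10)).astype(np.uint8)
    for k in cv2.findContours(m,0,1)[0]:
        if cv2.contourArea(k)>40 and cv2.boundingRect(k)[0]<480 and 150<cv2.boundingRect(k)[0]: print(cv2.boundingRect(k),cv2.contourArea(k),cv2.minAreaRect(k))
# table check: scene diff to s7 round the fixed weights/post
a=cv2.cvtColor(cv2.imread('pics/s7.png'),6)[245:345,260:345].astype(np.float32);b=cv2.cvtColor(s['frame'],cv2.COLOR_RGB2GRAY)[245:345,260:345].astype(np.float32)
print('shift',cv2.phaseCorrelate(a,b))
g=cv2.cvtColor(c['frame'],cv2.COLOR_RGB2GRAY)
for k in cv2.findContours((g[250:300,330:425]>90).astype(np.uint8),0,1)[0]:
    if cv2.contourArea(k)>15: print('steel',(k.reshape(-1,2).mean(0)+[330,250]).round(1))
E
```

```text
26.9 [ 0.44417159 -0.23338564  0.18761299] [0.68472456 0.11233105 0.29085305] 0.04199626346253214
top pred base/top [199.9 278.6] [194.1 272.9]
scene pred base/top [252.8 311.4] [249.4 285.9]
(242, 294, 18, 20) 231.5 ((250.05406188964844, 303.8243408203125), (17.75509262084961, 17.91948890686035), 80.53767395019531)
(243, 286, 13, 7) 42.5 ((249.0, 289.0), (6.0, 12.0), 90.0)
shift ((0.056124536257598834, 0.0890221230966759), 0.9208668741650051)
steel [418.8 255.4]
steel [379.5 279.5]
```

```bash
python3 -c "
from workcell import robot
print(robot.sign_off())"
```

```text
the job is handed in; nothing more can be done
None
```

The job is handed in. The table held at about 16 N in what I take to be the detent (I never caught the snap itself). The brass weight stands upright in the empty cup, the arm is clear, and the table has not moved since. I did not re-check the two loose steel weights at the end because the arm hid them, but the fingers never came near them.

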